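Free a battery pack by pressing the hidden latch through the dock's release slot

ROBOT

A 7-joint arm with a two-finger parallel gripper is mounted at the origin on the work surface. World frame = base frame: x ahead of the robot, y to its left, z up, the work surface at z = 0. Lengths are in m, angles in rad, forces in N, time in s.
With the tool pointing down it reaches from about 0.425 to 0.925 m from the base axis. Payload 6.8 kg.
Tool frame: the origin (TCP) lies between the finger pads; the fingertips stand 8 mm ahead of it and the grasp point (between the pads) lies 11 mm behind it; z points along the fingers, y is the direction in which the jaws open and shut (so a half turn about z gives the same grasp; the last joint's range is limited). The gripper opens to 85 mm and grips with 20 to 120 N. Pads are 22 mm wide; open, the fingers measure 114 mm over their backs; the gripper's body (76 mm by 85 mm) begins 54 mm behind the grasp point. The pads swing forward as they close: fully open they stand 13 mm farther back than shut.
Start: joints at [1.012, 0.477, 0.022, 1.555, -0.011, 1.109, -0.083], TCP at [0.294, -0.608, 0.206] pointing down, gripper open.
Joint ranges: [-2.96, 2.96], [-0.34, 2.1], [-1.41, 1.46], [0.24, 2.44], [-1.37, 4.51], [0.17, 1.92], [-2.96, 2.96]. Speed limits (rad/s): [2.39, 2.39, 3.14, 3.14, 3.14, 3.14, 3.14].

INTERFACE

Orientations are given as a unit quaternion [w, x, y, z].
In Python, from station import arm, cams, sign_off gives the robot as it stands.
- The arm moves only by the shell command python3 -m handwheel 'ROWS' [FORCE]. ROWS is JSON, one flat list of numbers, 5 for each row, row after row: the opening, from 0 (shut) to 1 (fully open), then the shift along the tool's x, y, z in cm, then the turn about the tool's z in rad. In form: [fingers, x, y, z, roll, fingers, x, y, z, roll, ...]. A call has 1 to 8 rows; each row shifts and turns the commanded pose from where the row before left it, along the tool's axes as they then stand; what a row does not reach is not made up. A row lasts 1/10 s, in which the tool goes at most 50 mm and 8.59 degrees, less where a joint would pass 70% of its speed; a pose out of reach is approached as far as the arm can. A call is refused whole if a number of a shift passes 5 or a number of a turn 0.15, either way. A call with a gripper value outside its range is refused whole. The fingers move at their own pace and stop on an object; FORCE is the grip in N (left out, the last holds). Time passes only in rows, so rows that do not move let the fingers close. It gives the time, the measured TCP pose, the force and the opening at its end, in the units of the state.
- arm.sense(): the state, without advancing time (a new reading comes with each control period).
- cams.snapshot(name): name is "scene" or "top" or "wrist"; returns the picture (384x512x3 uint8, red, green, blue); there is no depth.
- cams.camera_params(name): a dict with "fov_y" (degrees; the focal length in pixels is half the picture's height over the tangent of half this angle, whatever the lens; pixels are square), "cx", "cy" (the principal point, pixels), "k1" (the pictures are not rectified: a ray, as slopes to the right and down, at radius r is drawn at 1 + k1 r^2 times it, then the intrinsics apply), "origin" and "rotation" of the camera in the world; the wrist camera has in their place "hand_eye" (4x4, takes a point from camera to tool coordinates, whose origin is the TCP and whose axes are the flange's). Camera axes: x right, y up, looking along -z (the intrinsics and any distortion apply to the point x, -y, -z); pixel columns grow to the right and rows downward; lengths in m; the calibration is good to about 2 mm. A picture is of the moment at which its call begins: read the wrist's pose just before it. camera_params takes no time and is no camera call.
- sign_off(): hands the job in, once; it reports no verdict.
The state is a dict: "clock": time; "joint_positions": joint angles; "qd": joint speeds; "tau": joint torques, N m; "tool_pos": TCP position; "orientation": TCP orientation; "wrist_force": force on the tool from outside, world axes, zero at the start; "ft_torque": the same for the moment, N m; "gripper_width": finger opening in m.
Only numpy, scipy, OpenCV 4.12 (cv2) and the standard library are available. Lean on these libraries where they do the work, as an engineer would, in place of code of your own. Each camera call takes 0.05 s, during which the arm holds its last target.

TASK

The battery pack is locked in the charging dock. Take the release pin out of its wooden block, push it down through the narrow slot in the top of the dock, feel along the slot for the hidden latch tab and press the tab gently until the pack springs forward out of the dock; then stand the pin back in the hole of its block and let go. Go gently: never lean on the dock with more than about 30 N through the pin, keep the gripper itself off the dock and the pack, and leave the paint tin, tape roll, screwdriver and spare pack where they are.

Things in the scene. Friction and masses are not known exactly. Their poses are not given: they have to be found in the camera images.
- pin: Release pin, loose, 40 to 85 g, 125 mm tall: a round steel rod 8 mm thick with a flat tip, 80 mm of it bare, under a square wooden handle 18 x 18 x 45 mm. Origin: centre of the flat tip; z runs up to the handle (handle at z = 80 to 125 mm), x and y are square to the handle's faces. It starts upright in the block's hole, tip 10 mm above the bench.
- block: Fixed pale wooden block, 75 x 75 mm, 50 mm tall, with one blind upright hole in the middle of its top, 10 mm wide and 40 mm deep. Origin: centre of its underside, on the bench.
- block_hole0 (a point): Centre of the mouth of the block's hole, 50 mm above the bench.
- dock: Charging dock, fixed to the bench, grey plastic, 150 mm (its x) by 140 mm (its y), 90 mm tall. Origin: centre of its underside. Its -x side is the open front, from which the black battery pack (96 mm wide) sticks out by 55 mm. The flat top is 10 mm thick and carries the release slot.
- slot (a point): Middle of the mouth of the release slot, in the dock's top face, 90 mm above the bench, 25 mm behind (dock +x) the dock's centre. The slot is 11 mm wide in the dock's x direction and 76 mm long in the dock's y direction, with a 1.5 mm bevel round its mouth; this point's axes are the dock's.
- pack (a joint): How far the battery pack has slid out of the dock, in m: 0 latched, 0.035 fully sprung out (towards dock -x). The latch lets go when the tab is pressed down 5.5 to 6 mm (hard stop at 8 mm); a spring then drives the pack out at once, and it stays out. The tab springs back up when left.
- tin: Small paint tin, 66 mm wide, 75 mm tall, loose bystander; origin: centre of its underside.
- tape: Roll of masking tape lying flat, 90 mm wide, 30 mm tall, loose bystander; origin: centre of its underside.
- screwdriver: Black-handled screwdriver lying on the bench, loose bystander; not the release pin.
- spare: Spare battery pack, 75 x 110 mm, 61 mm tall, loose bystander; origin: centre of its underside.
- chamber (a point): Point on the rigid floor of the closed chamber under the slot, straight below the slot's middle, 60 mm below the dock's top; axes as the dock's. The chamber (40 mm in x, 108 mm in y) is wider than the slot and holds the hidden latch tab. A rod lowered beside the tab passes it and can be slid along the slot until it bears on the tab's side, which does not give.
- tab_height (a point): Point below the slot's middle at the height of the tab's upper face, 40 mm below the dock's top. NOT the tab's place: the tab (5 mm wide along the slot, 24 mm across, sides reaching 16 mm down) is centred across the slot but anywhere within 28 mm either way of this point along dock y, different every time: feel for it. Spring: 4 N to start, about 10 N where it lets go.
Mind the look-alikes: they are no part of the job. What is shaped like the block but blue or turquoise is not meant. What is meant by the pin is not green, and is the smaller of those in its own colour.

How it is judged:
On the way, in this order (a step that is already met when the one before it is completed fails the run):
1. the pin is lifted clear of its block's hole (z of pin in the frame of block above 0.052 m), for 0.1 s.
2. the pin's tip is down in the slot, at least 20 mm below the dock's top, the pack still latched (z of pin in the frame of slot below -0.02 m and x of pin in the frame of slot between -0.015 and 0.015 m and y of pin in the frame of slot between -0.045 and 0.045 m and value of joint pack below 0.01 m), for 0.1 s.
3. the pack has sprung out by at least 25 mm (value of joint pack above 0.025 m), for 0.1 s.
At the end, for the whole second after the job is handed in: The pack is out of the dock by at least 25 mm, and the pin stands at rest in the block's hole: tip within 6 mm of the hole's axis and at most 16 mm above the block's underside (the hole's floor is at 10 mm), leaning less than 0.12 rad (value of joint pack above 0.025 m and horizontal distance between pin and block_hole0 below 0.006 m and z of pin in the frame of block below 0.016 m and angle between pin's own z axis and vertical below 0.12 rad and linear speed of pin below 0.02 m/s); the robot touches nothing.
It fails at once if the pin loads the dock, its pack or the latch with more than 30 N (contact force between pin and dock above 30 N).
It fails at once if the gripper or arm bears on the dock or its pack with more than 5 N (contact force between any of the fingers, the arm and dock above 5 N).
It fails at once if the tin, tape, screwdriver or spare pack is shifted by more than 30 mm (distance of any of tin, tape, screwdriver, spare from where it was at the start of the episode above 0.03 m).
It also fails if it takes over 61 s, if anything falls off the work surface, if the arm or the gripper's body presses on something with over 40 N, if the wrist force passes 120 N, or if a joint passes its speed limit or range.

## Working session

There is one attempt and no reset: what is moved stays moved. The work goes in short steps, Python scripts to look and compute and a shell command to move; the robot and the scene stay as the last step left them, time stands still between calls to the robot, and variables do not carry over. Pictures are saved under pics/ and viewed, and the job is handed in when it is done.

```bash
ls; mkdir -p pics
python3 - <<'E'
from station import arm,cams
import cv2
for n in ["scene","top"]:
    im=cams.snapshot(n); cv2.imwrite(f"pics/{n}0.png",im[:,:,::-1]); print(n,cams.camera_params(n))
print(cams.camera_params("wrist"))
print(arm.sense())
E
```

```text
pics
scene {'fov_y': 46.06048359288508, 'cx': 257.46858945706094, 'cy': 188.42856158893144, 'k1': -0.02536340389256998, 'origin': array([1.39768382, 0.10080136, 0.7126344 ]), 'rotation': array([0.57593782, 0.30277938, 0.34739916, 0.67522892])}
top {'fov_y': 43.805783426077404, 'cx': 257.2169140581631, 'cy': 185.31153315434474, 'k1': 0.046858119205256406, 'origin': array([ 0.24616592, -0.01931374,  1.43434222]), 'rotation': array([ 0.70961904,  0.06131174, -0.07413624, -0.69798675])}
{'fov_y': 58.37673476791237, 'cx': 258.49508857420034, 'cy': 188.51086660353792, 'k1': -0.03213224705613345, 'hand_eye': array([[-7.59410957e-04,  9.60634614e-01,  2.77813898e-01,
         6.96445323e-02],
       [ 9.99999586e-01,  5.89998892e-04,  6.93404058e-04,
        -8.19965142e-04],
       [ 5.02198047e-04,  2.77814310e-01, -9.60634664e-01,
        -1.66041888e-01],
       [ 0.00000000e+00,  0.00000000e+00,  0.00000000e+00,
         1.00000000e+00]])}
{'clock': 0.1, 'joint_positions': array([ 1.01188265,  0.47771951,  0.02233555,  1.55630931, -0.01147677,
        1.10929897, -0.08310346]), 'qd': array([ 0.00051468, -0.00143811, -0.00093695, -0.00206844, -0.00012979,
        0.00177141,  0.00060699]), 'tau': array([ 4.92230451e-03, -5.97763968e+01,  1.61379833e+00, -2.81953633e+01,
        1.27655827e-02,  5.07349920e-03, -5.87963086e-05]), 'tool_pos': array([ 0.29384246, -0.60707225,  0.20513972]), 'orientation': array([-7.65496763e-04,  9.74699179e-01,  2.23519270e-01, -2.44143686e-04]), 'wrist_force': array([-0.0869742 , -0.81170435,  0.63437957]), 'ft_torque': array([-0.07054851, -0.0115577 ,  0.04351256]), 'gripper_width': 0.08549385477919726}
```

View pics/scene0.png

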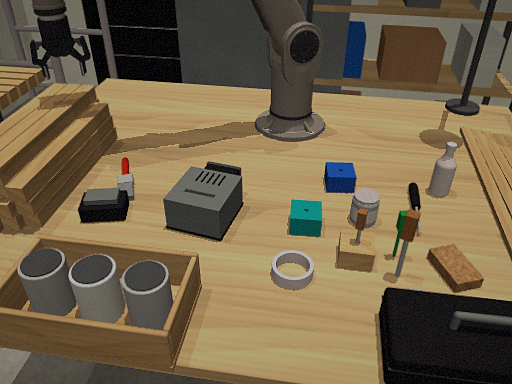

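View pics/top0.png

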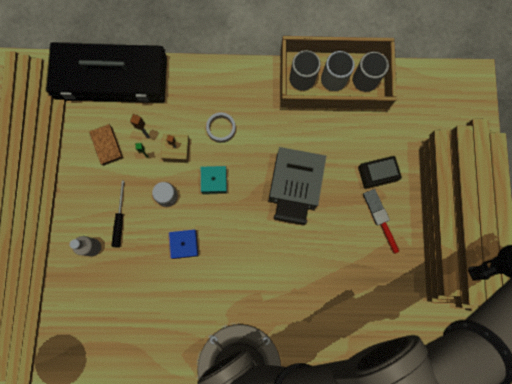

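```bash
cat > h.py <<'E'
import numpy as np, cv2
from scipy.spatial.transform import Rotation as R
from station import arm,cams
def q2R(q): return R.from_quat([q[1],q[2],q[3],q[0]]).as_matrix()
def cam(n,st=None):
    p=cams.camera_params(n); f=192/np.tan(np.radians(p['fov_y']/2))
    if n=='wrist':
        st=st or arm.sense(); Rt=q2R(st['orientation']); H=p['hand_eye']
        Rw=Rt@H[:3,:3]; o=Rt@H[:3,3]+st['tool_pos']
    else: Rw=q2R(p['rotation']); o=p['origin']
    return p,f,Rw,o
def ray(c,u,v):
    p,f,Rw,o=c; K=np.array([[f,0,p['cx']],[0,f,p['cy']],[0,0,1.]])
    d=np.array([(u-p['cx'])/f,(v-p['cy'])/f]); s=d.copy()
    for _ in range(20): s=d/(1+p['k1']*(s@s))
    r=Rw@np.array([s[0],-s[1],-1]); return o,r/np.linalg.norm(r)
def onz(c,u,v,z):
    o,r=ray(c,u,v); return o+r*(z-o[2])/r[2]
def proj(c,P):
    p,f,Rw,o=c; q=Rw.T@(np.array(P)-o); s=np.array([q[0],-q[1]])/-q[2]; s=s*(1+p['k1']*(s@s))
    return s*f+[p['cx'],p['cy']]
def tri(rays):
    A=np.zeros((3,3));b=np.zeros(3)
    for o,r in rays: M=np.eye(3)-np.outer(r,r);A+=M;b+=M@o
    X=np.linalg.solve(A,b); return X,[np.linalg.norm((np.eye(3)-np.outer(r,r))@(X-o)) for o,r in rays]
def snap(n,name):
    im=cams.snapshot(n)[:,:,::-1].copy(); cv2.imwrite(f"pics/{name}.png",im); return im
def crop(im,x0,y0,x1,y1,k,name): cv2.imwrite(f"pics/{name}.png",cv2.resize(im[y0:y1,x0:x1],None,fx=k,fy=k,interpolation=cv2.INTER_CUBIC))
E
python3 - <<'E'
from h import *
t=cv2.imread("pics/top0.png"); s=cv2.imread("pics/scene0.png")
crop(t,90,100,350,240,3,"c_top"); crop(s,300,180,440,290,5,"c_scene")
c=cam("top")
print("base",onz(c,240,355,0))
E
```

```text
base [ 0.03236203 -0.00160587  0.        ]
```

View pics/c_top.png

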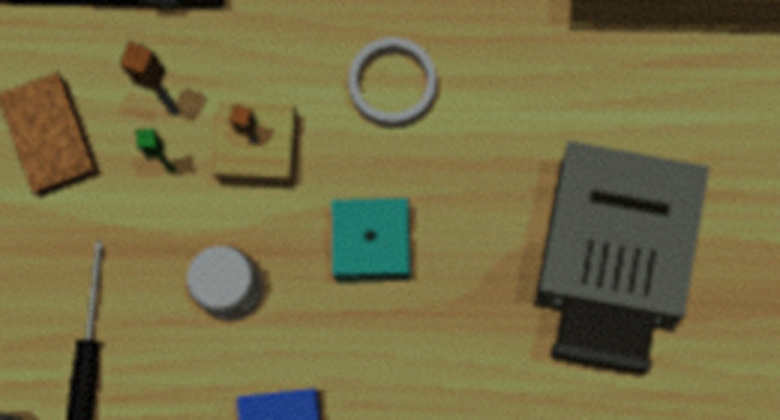

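View pics/c_scene.png

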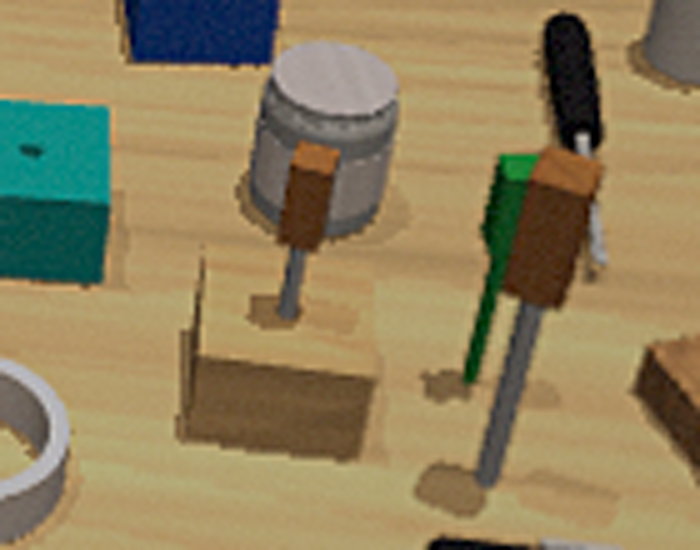

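Run:
```python
from h import *
ct,cs=cam("top"),cam("scene")
T=lambda x,y,z:onz(ct,90+(x-1)/3,100+(y-1)/3,z).round(4)
S=lambda x,y,z:onz(cs,300+(x-2)/5,180+(y-2)/5,z).round(4)
print("pin top", T(241,115,.135),S(317,157,.135))
print("rod base", S(288,312,.05))
print("block", [T(*p,.05) for p in [(218,103),(297,105),(292,180),(216,178)]], np.mean([T(*p,.05) for p in [(218,103),(297,105),(292,180),(216,178)]],0))
print("dock",[T(*p,.09) for p in [(568,142),(708,167),(680,318),(540,293)]],np.mean([T(*p,.09) for p in [(568,142),(708,167),(680,318),(540,293)]],0))
print("slot",T(592,196,.09),T(668,210,.09),T(630,203,.09))
print("big",T(137,58,.2),S(570,170,.2),"green",S(520,165,.15),"tin",S(333,80,.075),T(220,273,.075))
a=arm.sense(); print(q2R(a['orientation']))
```

```text
pin top [0.6297 0.206  0.135 ] [0.6297 0.2095 0.135 ]
rod base [0.6313 0.209  0.05  ]
block [array([0.6667, 0.2441, 0.05  ]), array([0.6664, 0.1655, 0.05  ]), array([0.5891, 0.1673, 0.05  ]), array([0.5896, 0.2422, 0.05  ])] [0.62795  0.204775 0.05    ]
dock [array([ 0.6224, -0.1037,  0.09  ]), array([ 0.6   , -0.2397,  0.09  ]), array([ 0.4515, -0.2112,  0.09  ]), array([ 0.4732, -0.0779,  0.09  ])] [ 0.536775 -0.158125  0.09    ]
slot [ 0.569  -0.1272  0.09  ] [ 0.5565 -0.2006  0.09  ] [ 0.5628 -0.1639  0.09  ]
big [0.6612 0.2895 0.2   ] [0.7088 0.2896 0.2   ] green [0.6415 0.2882 0.15  ] tin [0.4872 0.2306 0.075 ] [0.4897 0.2287 0.075 ]
[[ 9.00078152e-01  4.35727725e-01 -8.18139857e-04]
 [ 4.35728473e-01 -9.00077099e-01  1.38311650e-03]
 [-1.33726744e-04 -1.60139977e-03 -9.99998709e-01]]
```

```bash
python3 -m handwheel '[1,3.4,-2.8,-1.3,0,1,3.4,-2.8,-1.3,0,1,3.4,-2.8,-1.3,0,1,3.4,-2.8,-1.3,0,1,3.4,-2.8,-1.3,0,1,3.4,-2.8,-1.3,0,1,3.4,-2.8,-1.3,0,1,3.4,-2.8,-1.3,0]' 60; python3 -m handwheel '[1,0,0,0,0,1,0,0,0,0]'
python3 - <<'E'
from h import *
a=arm.sense(); im=snap("wrist","w1"); print(a['tool_pos'],a['clock'])
c=cam("wrist",a); print(proj(c,[.5628,-.1639,.09]))
E
```

```text
clock: 0.9
tool_pos: [0.4415, -0.2856, 0.3103]
orientation: [-0.0, 0.975, 0.223, -0.0]
wrist_force: [0.6, 0.1, 0.1]
gripper_width: 0.0852
clock: 1.1
tool_pos: [0.4417, -0.2866, 0.3101]
orientation: [0.0, 0.974, 0.225, 0.0]
wrist_force: [-0.4, -0.2, -1.1]
gripper_width: 0.0855
[ 0.44173622 -0.28656052  0.31010938] 1.1
[203.00376634  -4.96535497]
```

View pics/w1.png

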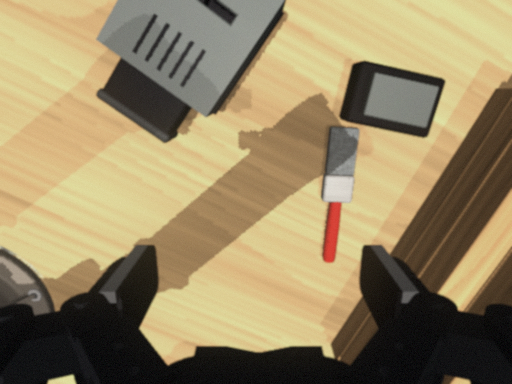

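```bash
python3 -m handwheel '[1,3.7,-1.5,0,0,1,3.7,-1.5,0,0,1,3.7,-1.5,0,0,1,0,0,0,0,1,0,0,0,0]'
python3 - <<'E'
from h import *
a=arm.sense(); im=snap("wrist","w2"); print(a['tool_pos'],a['clock'])
np.save("w2.npy",np.r_[a['tool_pos'],a['orientation']])
c=cam("wrist",a); print(proj(c,[.5628,-.1639,.09]))
E
```

```text
clock: 1.65
tool_pos: [0.5212, -0.1995, 0.309]
orientation: [-0.0, 0.975, 0.223, -0.001]
wrist_force: [-0.9, -0.7, -0.2]
gripper_width: 0.0852
[ 0.52120857 -0.19951767  0.30895915] 1.65
[246.81838572 104.89323187]
```

View pics/w2.png

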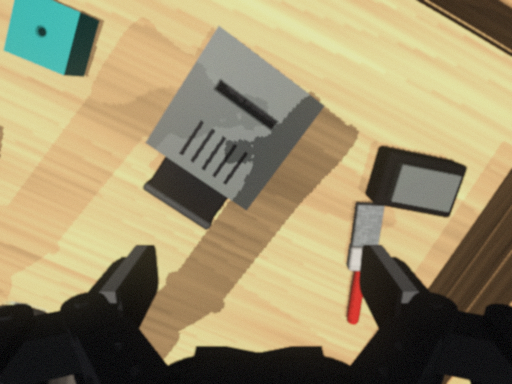

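Run:
```python
from h import *
w=np.load("w2.npy"); c=cam("wrist",dict(tool_pos=w[:3],orientation=w[3:]))
im=cv2.imread("pics/w2.png"); g=im.max(2); 
m=np.zeros_like(g); m[75:132,210:282]=(g[75:132,210:282]<55)*255
n,l,st,ce=cv2.connectedComponentsWithStats(m); print(st[1:],ce[1:])
i=1+np.argmax(st[1:,4]); ys,xs=np.where(l==i)
r=cv2.minAreaRect(np.c_[xs,ys].astype(np.float32)); print(r)
b=cv2.boxPoints(r); P=np.array([onz(c,*p,.09) for p in b]); print(P.round(4),P.mean(0))
for k in range(4): print(np.linalg.norm(P[k]-P[k-1]), np.degrees(np.arctan2(*(P[k]-P[k-1])[1::-1])))
crop(im,140,20,330,220,3,"c_w2")
```

```text
[[217  82  59  46 527]] [[245.42504744 105.34535104]]
((245.66102600097656, 104.96383666992188), (68.53507995605469, 8.850249290466309), 36.15818786621094)
[[ 0.5639 -0.1259  0.09  ]
 [ 0.5731 -0.128   0.09  ]
 [ 0.5605 -0.2006  0.09  ]
 [ 0.5509 -0.1988  0.09  ]] [ 0.56210057 -0.1633158   0.09      ]
0.07409165651041939 79.93224652081696
0.009422537142662913 -12.614984478771593
0.0736990835741887 -99.8476894849624
0.009696326678148414 169.7806884964367
```

View pics/c_w2.png

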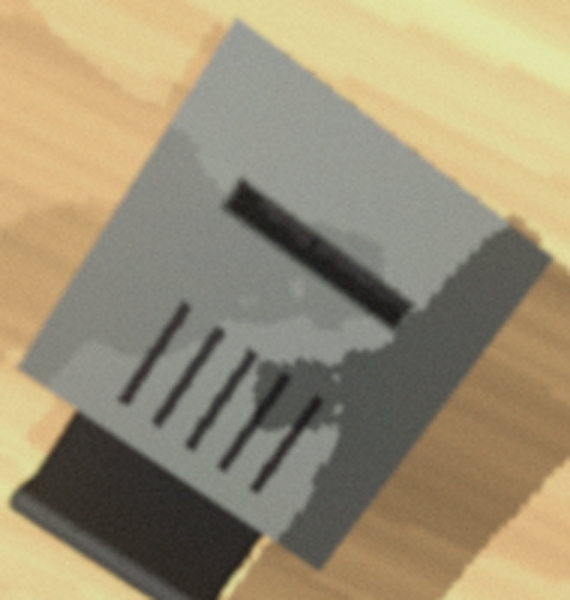

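```bash
python3 -m handwheel '[1,2.9,-3.7,0,0,1,2.9,-3.7,0,0,1,2.9,-3.7,0,0,1,2.9,-3.7,0,0,1,2.9,-3.7,0,0,1,2.9,-3.7,0,0,1,2.9,-3.7,0,0,1,2.9,-3.7,0,0]'; python3 -m handwheel '[1,0,0,0,0,1,0,0,0,0]'
python3 - <<'E'
from h import *
a=arm.sense(); im=snap("wrist","w3"); print(a['tool_pos'],a['clock'])
np.save("w3.npy",np.r_[a['tool_pos'],a['orientation']])
c=cam("wrist",a); print(proj(c,[.63,.208,.135]))
E
```

```text
clock: 2.5
tool_pos: [0.6023, 0.1674, 0.3097]
orientation: [0.001, 0.975, 0.221, -0.0]
wrist_force: [1.0, -1.2, 0.0]
gripper_width: 0.0855
clock: 2.7
tool_pos: [0.6017, 0.1676, 0.3093]
orientation: [0.0, 0.975, 0.223, -0.001]
wrist_force: [0.4, -1.7, -0.5]
gripper_width: 0.0854
[0.60168688 0.16762857 0.30926723] 2.7
[234.73981774 117.43829812]
```

View pics/w3.png

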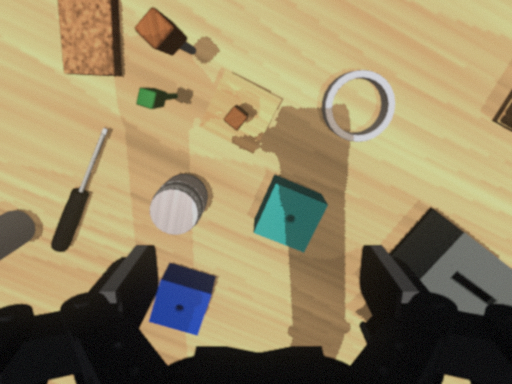

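Run:
```python
from h import *
w=np.load("w3.npy"); c=cam("wrist",dict(tool_pos=w[:3],orientation=w[3:]))
im=cv2.imread("pics/w3.png"); 
crop(im,120,0,310,150,4,"c_w3")
h=cv2.cvtColor(im,cv2.COLOR_BGR2HSV); print(h[117,236],h[100,220],h[30,155])
m=((h[...,0]<14)&(h[...,1]>130)&(h[...,2]>60)).astype(np.uint8)*255; 
n,l,st,ce=cv2.connectedComponentsWithStats(m)
for i in range(1,n):
  if st[i,4]>40: 
    ys,xs=np.where(l==i); r=cv2.minAreaRect(np.c_[xs,ys].astype(np.float32)); print(st[i],ce[i],r)
```

```text
[ 13 155 160] [ 20 108 203] [ 12 159 162]
[ 92   0  23  62 315] [106.34285714  31.38412698] ((102.95132446289062, 30.769906997680664), (60.86488723754883, 20.687410354614258), 86.18592071533203)
[88  3 13 12 41] [94.6097561  8.2195122] ((94.54917907714844, 7.959014892578125), (8.578472137451172, 10.114913940429688), 50.19443130493164)
[73  8  7 15 41] [75.95121951 14.04878049] ((76.0, 15.0), (14.0, 6.0), 90.0)
[136   9  38  40 872] [154.5309633   27.94036697] ((154.33883666992188, 27.99365997314453), (30.630598068237305, 29.471874237060547), 40.91437911987305)
[225 107  21  22 273] [235.3003663 117.4029304] ((235.5609893798828, 117.54878997802734), (16.554418563842773, 17.335289001464844), 38.65980529785156)
```

View pics/c_w3.png

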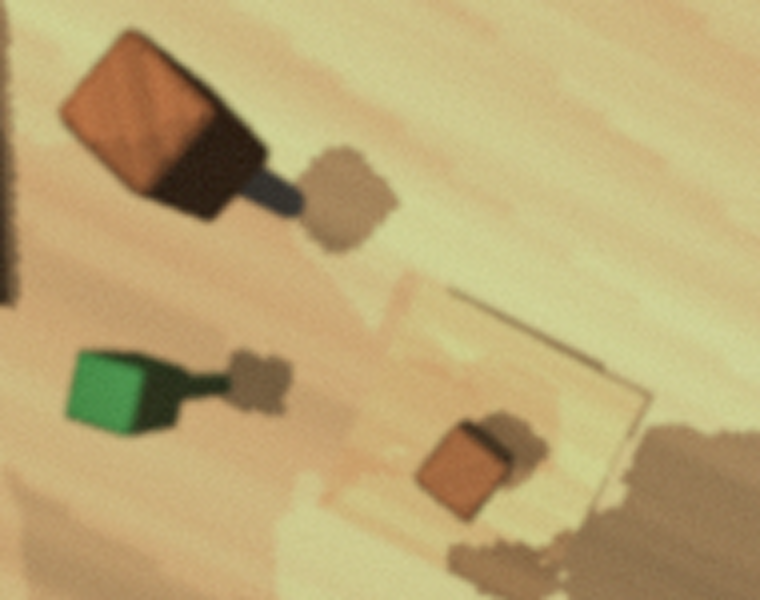

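Run:
```python
from h import *
w=np.load("w3.npy"); a=dict(tool_pos=w[:3],orientation=w[3:]); c=cam("wrist",a)
b=cv2.boxPoints(((235.5,117.5),(17,17),38.66)); P=np.array([onz(c,*p,.135) for p in b]); print(P.round(4),P.mean(0))
for k in range(2): d=P[k]-P[k-1];print(np.linalg.norm(d), np.degrees(np.arctan2(d[1],d[0])))
Rt=q2R(w[3:]); print("tool y ang",np.degrees(np.arctan2(Rt[1,1],Rt[0,1])),"x",np.degrees(np.arctan2(Rt[1,0],Rt[0,0])))
d=P.mean(0)-w[:3]; print("tool delta",Rt.T@d)
print("green base",onz(c,120+210/4,384/4,0),"green top",onz(c,120+105/4,393/4,.15))
print("big base",onz(c,120+290/4,203/4,0),"top",onz(c,120+138/4,111/4,.2))
```

```text
[[0.6241 0.2173 0.135 ]
 [0.64   0.2132 0.135 ]
 [0.6365 0.1974 0.135 ]
 [0.6203 0.2013 0.135 ]] [0.63022098 0.20728858 0.135     ]
0.01640975008711129 76.85712351807753
0.016479549640246054 -14.261326082539021
tool y ang -64.21033278871693 x 25.789613867376016
tool delta [ 0.04319507 -0.02340934  0.17419061]
green base [0.60605165 0.29875214 0.        ] green top [0.61210814 0.28837731 0.15      ]
big base [0.67020914 0.29671751 0.        ] top [0.67038085 0.28731681 0.2       ]
```

```bash
python3 -m handwheel '[1,4.3,-2.3,0,0,1,0,0,0.6,-0.147,1,0,0,0.6,-0.147,1,0,0,0.6,-0.147,1,0,0,0.6,-0.147,1,0,0,0.6,-0.147,1,0,0,0.6,-0.147,1,0,0,0,0]';  python3 -m handwheel '[1,0,0,0,0,1,0,0,0,0]'
cat > look.py <<'E'
from h import *
import sys
a=arm.sense(); im=snap("wrist",sys.argv[1]); np.save(sys.argv[1]+".npy",np.r_[a['tool_pos'],a['orientation']]); c=cam("wrist",a); Rt=q2R(a['orientation'])
print(a['tool_pos'].round(4),"x ang",np.degrees(np.arctan2(Rt[1,0],Rt[0,0])),"q",a['joint_positions'].round(2),"F",a['wrist_force'].round(2),a['clock'])
for s in sys.argv[2:]: print(s,proj(c,eval(s)))
E
python3 look.py w4 [.6302,.2073,.135]
```

```text
clock: 3.55
tool_pos: [0.6306, 0.2042, 0.2729]
orientation: [0.0, 0.787, 0.617, -0.001]
wrist_force: [0.2, -0.8, -0.3]
gripper_width: 0.0857
clock: 3.75
tool_pos: [0.6307, 0.207, 0.2745]
orientation: [0.0, 0.788, 0.616, 0.0]
wrist_force: [0.4, -0.9, -0.2]
gripper_width: 0.0854
[0.6307 0.207  0.2745] x ang 76.09328385846787 q [-0.01  0.47 -0.58  1.47  0.26  1.28 -0.86] F [ 0.37 -0.92 -0.19] 3.75
[.6302,.2073,.135] [259.25280057 169.71194979]
```

View pics/w4.png

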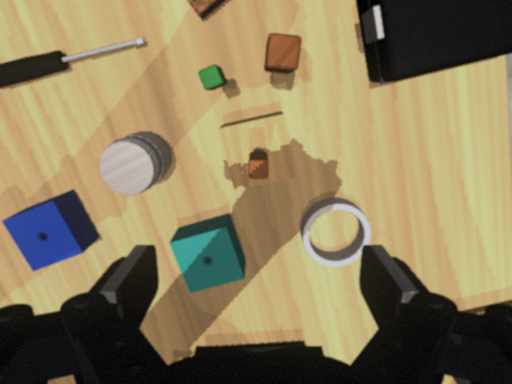

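```bash
python3 -m handwheel '[1,0,0,3,0,1,0,0,3,0,1,0,0,3,0,1,0,0,3,0,1,0,0,2,0,1,0,0,1,0,1,0,0,1,0,1,0,0,0.9,0]'; python3 -m handwheel '[1,0,0,0,0]'; python3 look.py w5
```

```text
clock: 4.6
tool_pos: [0.6309, 0.2087, 0.1054]
orientation: [0.0, 0.786, 0.618, 0.001]
wrist_force: [0.1, -0.1, 0.8]
gripper_width: 0.0852
clock: 4.7
tool_pos: [0.63, 0.2082, 0.1044]
orientation: [-0.0, 0.786, 0.618, -0.0]
wrist_force: [-0.2, -0.6, -0.4]
gripper_width: 0.0856
[0.63   0.2082 0.1044] x ang 76.34500920330663 q [-0.04  0.62 -0.53  1.64  0.36  0.98 -0.94] F [-0.18 -0.56 -0.41] 4.7
```

View pics/w5.png

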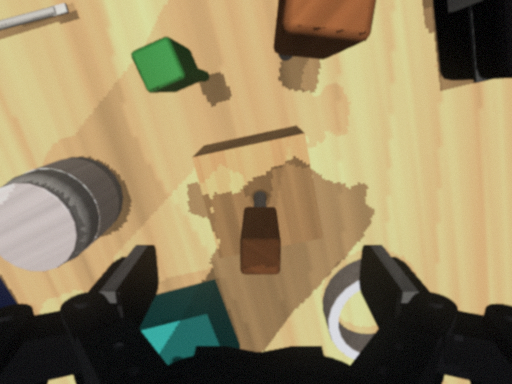

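Handle is centred between the fingers (about (260,255)) and square to them. Closing with 60 N.

```bash
python3 -m handwheel '[0,0,0,0,0,0,0,0,0,0,0,0,0,0,0,0,0,0,0,0,0,0,0,0,0,0,0,0,0,0,0,0,0,0,0]' 60;  python3 look.py w6 [.63,.208,.135]
```

```text
clock: 5.45
tool_pos: [0.6305, 0.2086, 0.1054]
orientation: [0.0, 0.786, 0.618, 0.0]
wrist_force: [-0.3, -0.1, 3.7]
gripper_width: 0.015
[0.6305 0.2086 0.1054] x ang 76.35991547988917 q [-0.04  0.62 -0.53  1.64  0.36  0.98 -0.94] F [-0.35 -0.08  3.68] 5.45
[.63,.208,.135] [260.75543022 258.09908902]
```

View pics/w6.png

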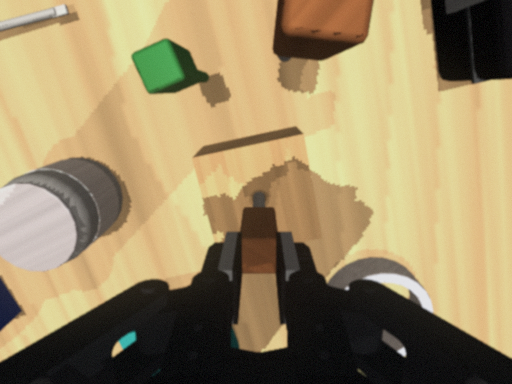

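```bash
python3 -m handwheel '[0,0,0,-0.5,0,0,0,0,-1,0,0,0,0,-1.5,0,0,0,0,-2,0,0,0,0,-2,0,0,0,0,-2,0,0,0,0,-2,0,0,0,0,-1,0]';  python3 -m handwheel '[0,0,0,0,0,0,0,0,0,0]'; python3 look.py w7
```

```text
clock: 6.3
tool_pos: [0.631, 0.209, 0.2283]
orientation: [0.001, 0.786, 0.618, 0.002]
wrist_force: [0.4, 0.7, -0.9]
gripper_width: 0.0154
clock: 6.5
tool_pos: [0.6299, 0.2082, 0.2247]
orientation: [0.0, 0.786, 0.618, -0.0]
wrist_force: [-0.2, -0.2, -1.4]
gripper_width: 0.015
[0.6299 0.2082 0.2247] x ang 76.36156113035072 q [-0.02  0.5  -0.57  1.53  0.29  1.19 -0.88] F [-0.21 -0.17 -1.44] 6.5
```

View pics/w7.png

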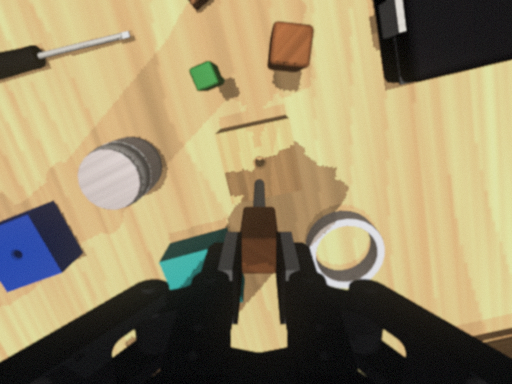

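Run:
```python
from h import *
w=np.load("w2.npy"); c=cam("wrist",dict(tool_pos=w[:3],orientation=w[3:]))
th=np.radians(-9.9); 
for z in (.09,.08,.05,.03):
  P=onz(c,244,101,z); d=P[:2]-[.5621,-.1634]; print(z,P, "dock xy",d[0]*np.cos(th)+d[1]*np.sin(th),-d[0]*np.sin(th)+d[1]*np.cos(th))
im=cv2.imread("pics/w2.png"); crop(np.clip(im.astype(int)*3,0,255).astype(np.uint8),205,70,290,140,8,"c_slot")
w=np.load("w7.npy"); c=cam("wrist",dict(tool_pos=w[:3],orientation=w[3:])); print("hole",onz(c,259.5,161,.05))
im=cv2.imread("pics/w7.png"); crop(im,200,100,320,260,4,"c_w7"); print(onz(c,259,182,w[2]-.095))
```

```text
0.09 [ 0.56607185 -0.15862304  0.09      ] dock xy 0.003091407970089184 0.0053887070386605005
0.08 [ 0.56559128 -0.15838792  0.08      ] dock xy 0.002577573149102677 0.005537704849186891
0.05 [ 0.56414958 -0.15768255  0.05      ] dock xy 0.0010360686861431605 0.005984698280766037
0.03 [ 0.56318845 -0.1572123   0.03      ] dock xy 8.399044170146136e-06 0.006282693901818819
hole [0.62980402 0.20923774 0.05      ]
[0.62911677 0.20888204 0.12968467]
```

View pics/c_slot.png

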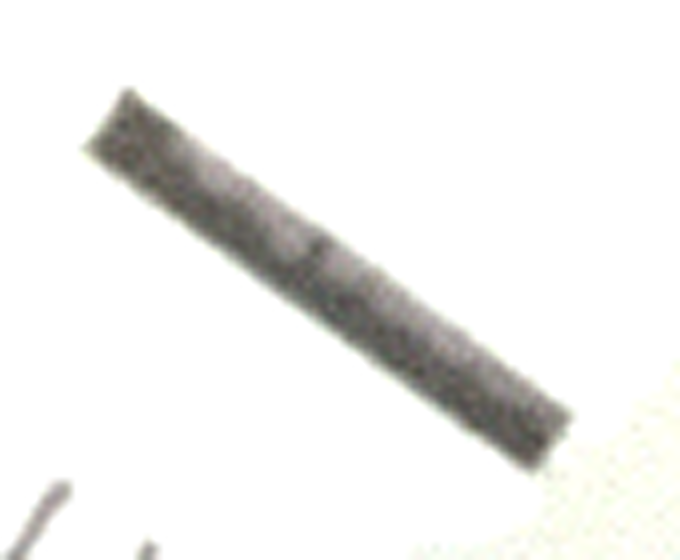

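View pics/c_w7.png

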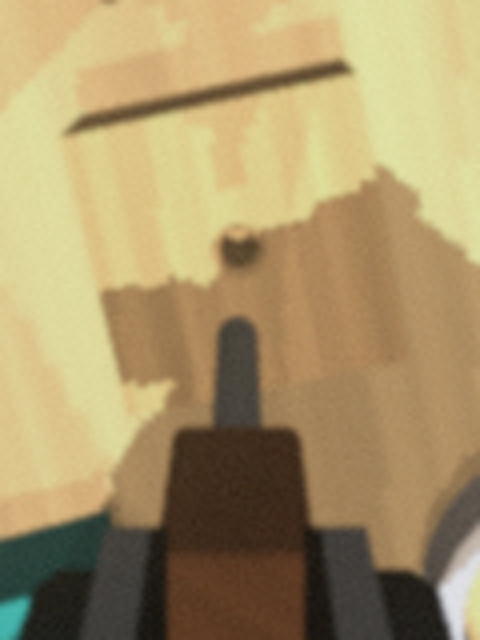

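```bash
python3 -m handwheel '[0,0,0,0,-0.065,0,-2,0,0,0,0,-4,0,0,0,0,-4.6,0,0,0,0,-4.6,0,0,0,0,-4.6,0,0,0,0,-4.6,0,0,0,0,-4.6,0,0,0]' 110;  python3 -m handwheel '[0,-3,0,0,0,0,-2,0,0,0,0,0,0,0,0,0,0,0,0,0]'; python3 look.py w8 [.5621,-.1634,.09] [.5727,-.126,.09] [.5606,-.20,.09]
```

```text
clock: 7.35
tool_pos: [0.579, -0.0792, 0.2239]
orientation: [-0.001, 0.766, 0.643, -0.001]
wrist_force: [1.0, -0.2, -1.1]
gripper_width: 0.0126
clock: 7.75
tool_pos: [0.5712, -0.1262, 0.2241]
orientation: [-0.001, 0.766, 0.643, -0.0]
wrist_force: [0.2, 0.4, -0.1]
gripper_width: 0.0132
[ 0.5712 -0.1262  0.2241] x ang 80.05884039985546 q [ 0.53  0.36 -0.53  1.73  0.2   1.11 -0.24] F [ 0.19  0.43 -0.05] 7.75
[.5621,-.1634,.09] [257.4501746  211.62997412]
[.5727,-.126,.09] [261.828195   170.96030208]
[.5606,-.20,.09] [262.56957327 247.35718942]
```

View pics/w8.png

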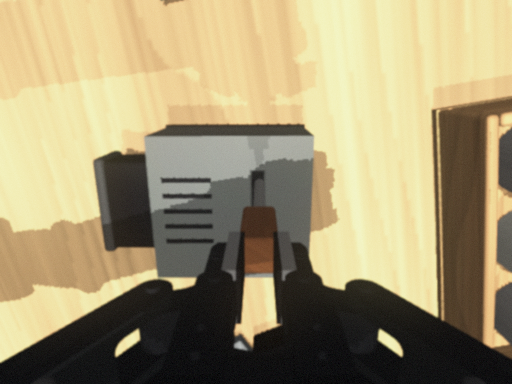

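Run:
```python
from h import *
im=cv2.imread("pics/w8.png"); crop(np.clip(im.astype(int)*2,0,255).astype(np.uint8),225,150,295,215,9,"c_w8")
w=np.load("w8.npy"); c=cam("wrist",dict(tool_pos=w[:3],orientation=w[3:]))
for P in [(w[0],w[1],w[2]-.095)]: print(proj(c,P))
```

```text
[260.37104317 182.85273938]
```

View pics/c_w8.png

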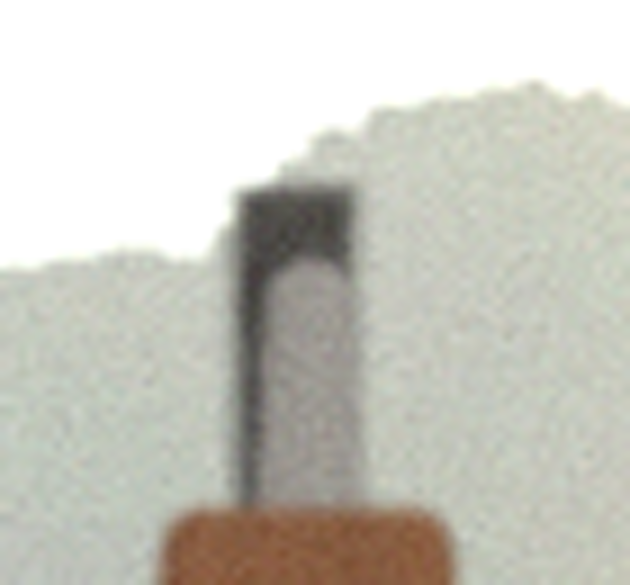

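Run:
```python
from h import *
w=np.load("w8.npy"); c=cam("wrist",dict(tool_pos=w[:3],orientation=w[3:])); Rt=q2R(w[3:])
T=lambda P:(Rt.T@(P-w[:3])*1000).round(2)
f=lambda x:(x-4)/9
print("slot end",T(onz(c,225+f(240),150+f(188),.09)),T(onz(c,225+f(353),150+f(188),.09)))
print("slot lower",T(onz(c,225+f(237),150+f(460),.09)))
print("tip",T(onz(c,225+f(266),150+f(290),w[2]-.096)),T(onz(c,225+f(350),150+f(290),w[2]-.096)))
print("rod up",T(onz(c,225+f(262),150+f(470),w[2]-.04)),T(onz(c,225+f(358),150+f(470),w[2]-.04)))
```

```text
slot end [  0.84  -7.85 134.15] [  0.84   3.39 134.13]
slot lower [-27.61  -8.34 134.13]
tip [ 0.55 -4.79 96.01] [ 0.54  2.57 96.  ]
rod up [ 2.48 -4.37 40.01] [ 2.47  2.36 40.  ]
```

```bash
python3 -m handwheel '[0,-1.5,-0.14,0,0,0,-1.6,0,0,0,0,0,0,1.2,0,0,0,0,1.2,0,0,0,0,0.8,0,0,0,0,0,0,0,0,0,0,0]';python3 look.py w9 [.5621,-.1634,.09]
python3 - <<'E'
from h import *
im=cv2.imread("pics/w9.png"); crop(np.clip(im.astype(int)*2,0,255).astype(np.uint8),215,120,305,215,6,"c_w9")
E
```

```text
clock: 8.5
tool_pos: [0.565, -0.1562, 0.1927]
orientation: [-0.0, 0.765, 0.644, -0.0]
wrist_force: [0.8, 0.4, -0.5]
gripper_width: 0.0131
[ 0.565  -0.1562  0.1927] x ang 80.14281381552127 q [ 0.56  0.39 -0.51  1.76  0.22  1.05 -0.2 ] F [ 0.82  0.39 -0.51] 8.5
[.5621,-.1634,.09] [258.28015371 189.37350768]
```

View pics/c_w9.png

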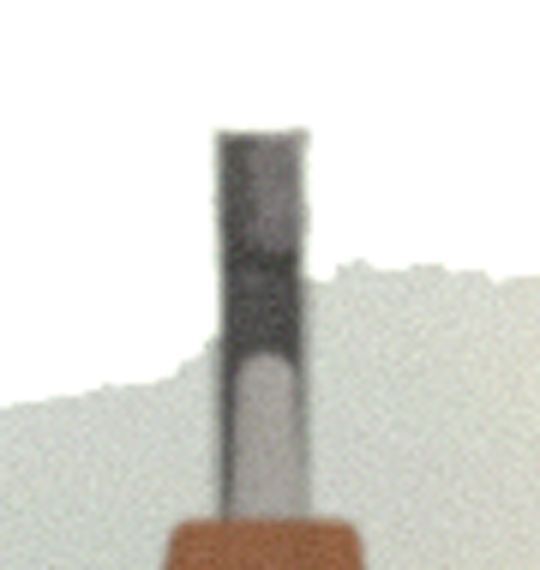

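```bash
python3 - <<'E'
from h import *
w=np.load("w9.npy"); c=cam("wrist",dict(tool_pos=w[:3],orientation=w[3:]))
w2=np.load("w2.npy"); c2=cam("wrist",dict(tool_pos=w2[:3],orientation=w2[3:]))
print(tri([ray(c,259,162.5),ray(c2,244,101)]))
P=onz(c,259,162.5,.03);th=np.radians(-9.9)
for z in(.09,.05,.03):
  d=onz(c,259,162.5,z)[:2]-[.5621,-.1634]; print(z,-d[0]*np.sin(th)+d[1]*np.cos(th))
E
python3 -m handwheel '[0,0,0,0.5,0,0,0,0,0.5,0,0,0,0,0.5,0,0,0,0,0,0,0,0,0,0,0]'
```

```text
(array([ 0.56324274, -0.15682041,  0.01572786]), [np.float64(0.0006570641438141015), np.float64(0.0006570641438139339)])
0.09 0.022294137676649898
0.05 0.013967810802345782
0.03 0.009804647365193712
clock: 9.05
tool_pos: [0.5649, -0.1569, 0.1778]
orientation: [-0.0, 0.766, 0.643, -0.0]
wrist_force: [-0.3, -0.8, -1.4]
gripper_width: 0.013
```

```bash
python3 -m handwheel '[0,0,0,0.7,0,0,0,0,0.7,0,0,0,0,0.6,0,0,0,0,0.4,0,0,0,0,0.4,0,0,0,0,0.2,0,0,0,0,0,0]'; python3 -m handwheel '[0,0,0,0.2,0,0,0,0,0.2,0,0,0,0,0,0]'
```

```text
clock: 9.75
tool_pos: [0.5648, -0.1568, 0.1477]
orientation: [-0.0, 0.766, 0.643, -0.0]
wrist_force: [-0.2, 0.8, -0.3]
gripper_width: 0.0126
clock: 10.05
tool_pos: [0.566, -0.157, 0.1451]
orientation: [0.001, 0.766, 0.643, 0.001]
wrist_force: [-0.4, 0.2, 4.3]
gripper_width: 0.0129
```

```bash
python3 -m handwheel '[0,0,0,0.1,0,0,0,0,0.1,0,0,0,0,0,0]'; python3 -m handwheel '[0,0,0,0.1,0,0,0,0,0.1,0,0,0,0,0,0]'
```

```text
clock: 10.35
tool_pos: [0.5664, -0.157, 0.1438]
orientation: [0.001, 0.766, 0.643, 0.001]
wrist_force: [-1.5, 0.6, 8.0]
gripper_width: 0.0125
clock: 10.65
tool_pos: [0.5665, -0.157, 0.142]
orientation: [0.001, 0.766, 0.643, 0.001]
wrist_force: [-1.6, 0.8, 9.7]
gripper_width: 0.0126
```

```bash
python3 -m handwheel '[0,0,0,0.1,0,0,0,0,0.1,0,0,0,0,0,0]'
python3 - <<'E'
from station import arm
a=arm.sense();print(a['wrist_force'],a['tool_pos'])
E
python3 -m handwheel '[0,0,0,0.1,0,0,0,0,0.05,0,0,0,0,0,0]'
```

```text
clock: 10.95
tool_pos: [0.566, -0.1569, 0.1397]
orientation: [0.001, 0.766, 0.643, 0.001]
wrist_force: [-0.7, 0.9, 7.5]
gripper_width: 0.0129
[-0.70634702  0.88450342  7.5041926 ] [ 0.56595818 -0.15694523  0.13965683]
clock: 11.25
tool_pos: [0.566, -0.157, 0.1381]
orientation: [0.001, 0.766, 0.643, 0.001]
wrist_force: [-1.3, -0.3, 8.0]
gripper_width: 0.0131
```

Run:
```python
from h import *
im=snap("scene","s1"); crop(im,140,130,290,260,4,"c_s1")
```

```text
(no output)
```

View pics/c_s1.png

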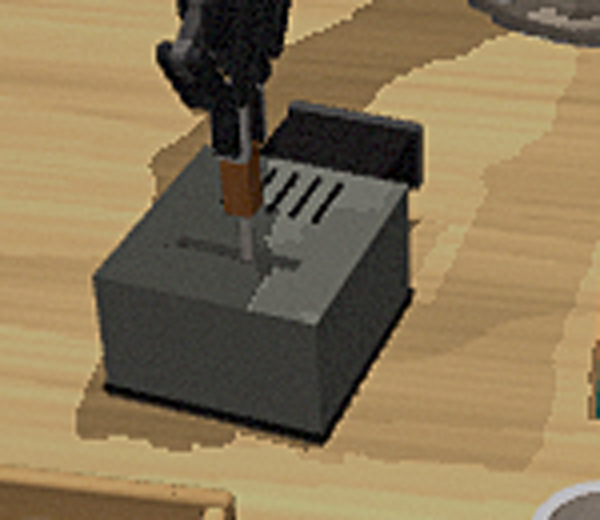

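Run:
```python
from h import *
a=cv2.imread("pics/scene0.png");b=cv2.imread("pics/s1.png")
f=lambda i:cv2.resize(i[140:215,180:270],None,fx=4,fy=4,interpolation=cv2.INTER_CUBIC)
cv2.imwrite("pics/cmp.png",np.hstack([f(a),f(b)]))
```

```text
(no output)
```

View pics/cmp.png

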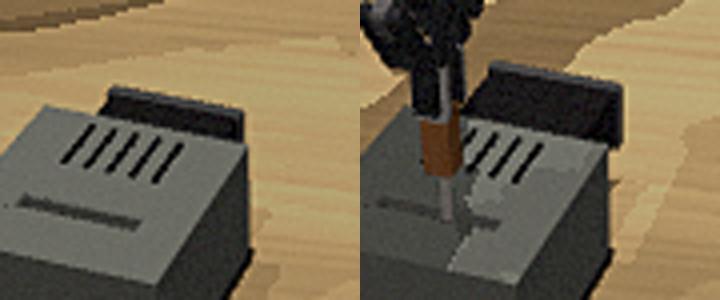

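```bash
python3 -m handwheel '[0,0,0,-0.5,0,0,0,0,-1,0,0,0,0,-1,0,0,0,0,-1.5,0,0,0,0,-1.5,0,0,0,0,-1.5,0,0,0,0,-1.5,0,0,0,0,-1,0]'; python3 -m handwheel '[0,0,0,0,0,0,0,0,0,0]'; python3 look.py w10
python3 - <<'E'
from h import *
im=cv2.imread("pics/w10.png"); crop(im,160,100,360,260,4,"c_w10")
w=np.load("w10.npy"); c=cam("wrist",dict(tool_pos=w[:3],orientation=w[3:])); print(proj(c,w[:3]-[0,0,.0955]))
E
```

```text
clock: 12.1
tool_pos: [0.5655, -0.1569, 0.2335]
orientation: [0.001, 0.766, 0.643, 0.001]
wrist_force: [-0.4, 0.2, -0.4]
gripper_width: 0.0131
clock: 12.3
tool_pos: [0.5648, -0.1569, 0.2314]
orientation: [-0.0, 0.766, 0.643, -0.0]
wrist_force: [0.2, 0.1, -0.4]
gripper_width: 0.013
[ 0.5648 -0.1569  0.2314] x ang 80.08540220350305 q [ 0.57  0.36 -0.52  1.72  0.19  1.12 -0.18] F [ 0.23  0.14 -0.41] 12.3
[260.21191156 182.5978967 ]
```

View pics/c_w10.png

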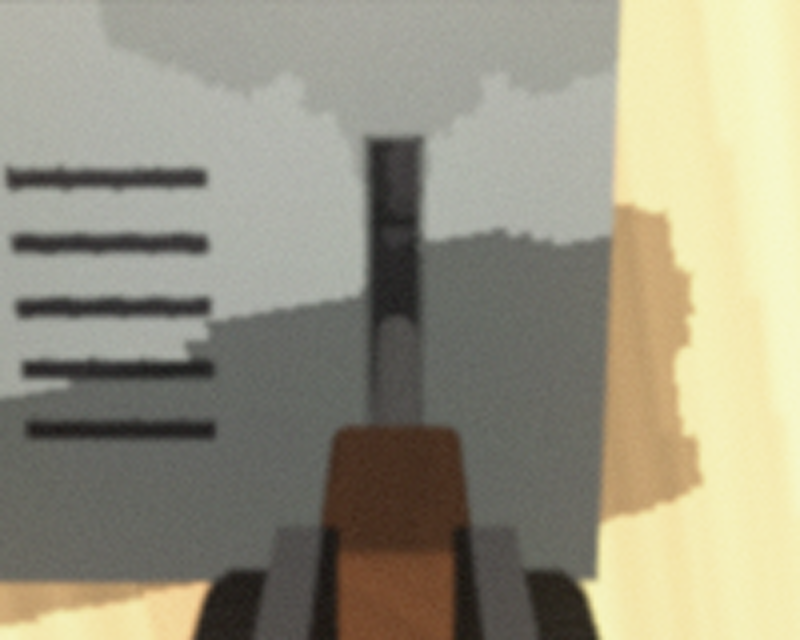

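```bash
python3 -m handwheel '[0,2,0.15,0,0,0,4.6,0,0,0,0,4.6,0,0,0,0,4.6,0,0,0,0,4.6,0,0,0,0,4.6,0,0,0,0,4.6,0,0,0,0,4,0,0,0]';  python3 -m handwheel '[0,3.5,0,0,0,0,0,0,0,0.065,0,0,0,0,0,0,0,0,0,0]'; python3 look.py w11 [.6298,.2092,.05] [.6303,.2086,.05]
python3 - <<'E'
from h import *
im=cv2.imread("pics/w11.png"); crop(im,200,100,320,220,5,"c_w11")
E
```

```text
clock: 13.15
tool_pos: [0.6237, 0.1764, 0.2304]
orientation: [-0.001, 0.765, 0.644, -0.001]
wrist_force: [1.4, 0.1, -0.0]
gripper_width: 0.0128
clock: 13.55
tool_pos: [0.6302, 0.2072, 0.2305]
orientation: [0.0, 0.786, 0.618, -0.001]
wrist_force: [0.8, -0.5, -1.1]
gripper_width: 0.013
[0.6302 0.2072 0.2305] x ang 76.39654384755902 q [-0.01  0.5  -0.58  1.52  0.29  1.2  -0.88] F [ 0.82 -0.46 -1.07] 13.55
[.6298,.2092,.05] [259.19087098 158.81798036]
[.6303,.2086,.05] [259.80302158 159.2647587 ]
```

View pics/c_w11.png

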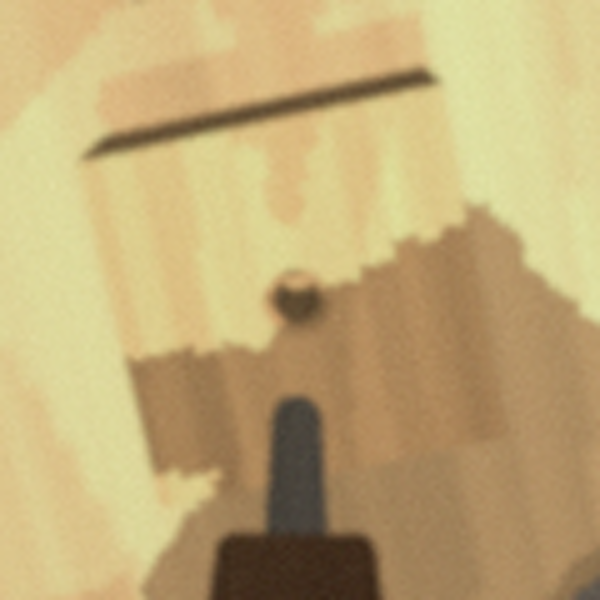

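Run:
```python
from h import *
for n,u,v in [("w7",200+(239-2)/4,100+(247-2)/4),("w11",200+(297-2)/5,100+(297-2)/5)]:
  w=np.load(n+".npy"); c=cam("wrist",dict(tool_pos=w[:3],orientation=w[3:])); Rt=q2R(w[3:]); P=onz(c,u,v,.05); print(n,P,(Rt.T@(P-w[:3])*1000).round(2))
for n,cx,cy,k in [("w7",(238-2)/4+200,100+(330-2)/4,4),("w11",200+(297-2)/5,100+(412-2)/5,5)]:
  w=np.load(n+".npy"); c=cam("wrist",dict(tool_pos=w[:3],orientation=w[3:])); Rt=q2R(w[3:]); P=onz(c,cx,cy,w[2]-.0955); print("tip",n,P,(Rt.T@(P-w[:3])*1000).round(2))
print([arm.sense()['tool_pos'] for _ in range(3)])
```

```text
w7 [0.62949708 0.20904819 0.05      ] [  0.83  -0.6  174.68]
w11 [0.62956538 0.20906191 0.05      ] [  1.99  -0.84 180.52]
tip w7 [0.62908421 0.20875158 0.12918467] [ 0.42 -0.95 95.5 ]
tip w11 [0.62920336 0.20767748 0.13501723] [ 0.42 -0.95 95.5 ]
[array([0.63033247, 0.20676596, 0.23076694]), array([0.63033247, 0.20676596, 0.23076694]), array([0.63033247, 0.20676596, 0.23076694])]
```

```bash
python3 -m handwheel '[0,0.13,0,1.5,0,0,0,0,2,0,0,0,0,2,0,0,0,0,1.5,0,0,0,0,0.6,0,0,0,0,0,0,0,0,0,0,0]'; python3 look.py w12
python3 - <<'E'
from h import *
im=cv2.imread("pics/w12.png"); crop(im,210,140,310,240,6,"c_w12")
E
```

```text
clock: 14.3
tool_pos: [0.6311, 0.2098, 0.1561]
orientation: [0.0, 0.786, 0.618, 0.001]
wrist_force: [0.0, -0.3, -0.1]
gripper_width: 0.0126
[0.6311 0.2098 0.1561] x ang 76.35684077375907 q [-0.02  0.57 -0.56  1.6   0.33  1.07 -0.91] F [ 0.02 -0.25 -0.08] 14.3
```

View pics/c_w12.png

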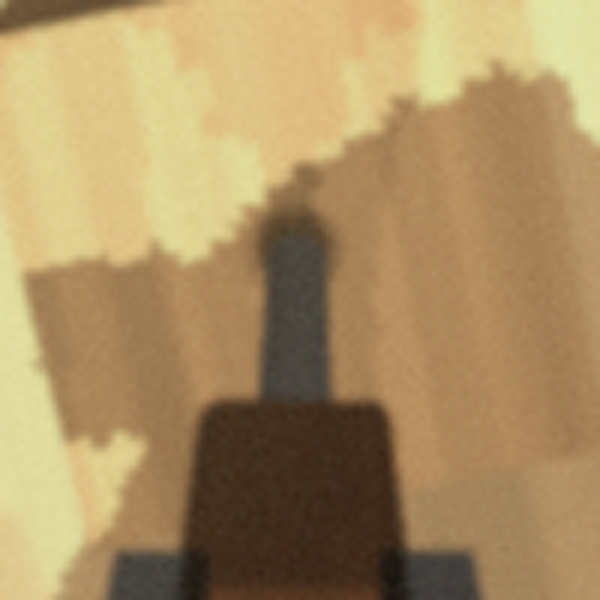

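Run:
```python
from h import *
w=np.load("w12.npy"); c=cam("wrist",dict(tool_pos=w[:3],orientation=w[3:])); Rt=q2R(w[3:])
P=lambda x,y,z:(Rt.T@(onz(c,210+(x-2.5)/6,140+(y-2.5)/6,z)-w[:3])*1000).round(2)
print("hole far",P(296,207,.05),P(296,215,.05),"sides",P(261,235,.05),P(331,235,.05)); print("tip far",P(297,235,w[2]-.0955),P(266,250,w[2]-.0955),P(328,250,w[2]-.0955))
```

```text
hole far [  4.23  -1.01 106.14] [  3.11  -1.01 106.14] sides [  0.31  -5.78 106.13] [  0.3    3.76 106.14]
tip far [ 3.05 -0.89 95.5 ] [ 1.03 -4.96 95.5 ] [ 1.02  3.18 95.5 ]
```

```bash
python3 -m handwheel '[0,0,0,0.5,0,0,0,0,0.3,0,0,0,0,0.3,0,0,0,0,0.2,0,0,0,0,0,0]'; python3 -m handwheel '[0,0,0,0.2,0,0,0,0,0,0]'
```

```text
clock: 14.85
tool_pos: [0.6304, 0.2095, 0.1421]
orientation: [-0.0, 0.786, 0.618, -0.0]
wrist_force: [0.2, 0.8, -0.5]
gripper_width: 0.0125
clock: 15.05
tool_pos: [0.6305, 0.2095, 0.1403]
orientation: [-0.0, 0.786, 0.618, -0.0]
wrist_force: [0.1, 0.4, -1.1]
gripper_width: 0.0126
```

```bash
python3 -m handwheel '[0,0,0,0.5,0,0,0,0,0.8,0,0,0,0,0.8,0,0,0,0,0.7,0,0,0,0,0.4,0,0,0,0,0,0,0,0,0,0,0]'; python3 -m handwheel '[0,0,0,0.15,0,0,0,0,0,0]'
```

```text
clock: 15.75
tool_pos: [0.6307, 0.2096, 0.1085]
orientation: [-0.0, 0.786, 0.618, -0.0]
wrist_force: [-0.1, -0.5, -0.9]
gripper_width: 0.0127
clock: 15.95
tool_pos: [0.6307, 0.2096, 0.1071]
orientation: [0.0, 0.786, 0.618, 0.0]
wrist_force: [0.5, 0.4, -0.4]
gripper_width: 0.0132
```

```bash
python3 -m handwheel '[0,0,0,0.1,0,0,0,0,0,0]';python3 -m handwheel '[0,0,0,0.05,0,0,0,0,0,0]'
```

```text
clock: 16.15
tool_pos: [0.6306, 0.2096, 0.106]
orientation: [0.0, 0.786, 0.618, 0.0]
wrist_force: [-0.7, 0.1, -0.6]
gripper_width: 0.0125
clock: 16.35
tool_pos: [0.6308, 0.2097, 0.1058]
orientation: [0.0, 0.786, 0.618, 0.0]
wrist_force: [-0.3, -0.0, 1.2]
gripper_width: 0.013
```

```bash
python3 -m handwheel '[0.25,0,0,0,0,0.3,0,0,0,0,0.5,0,0,0,0,0.8,0,0,0,0,1,0,0,0,0,1,0,0,0,0,1,0,0,0,0]' 20; python3 look.py w13 [.63,.209,.135]
```

```text
clock: 17.05
tool_pos: [0.6306, 0.2096, 0.1055]
orientation: [0.0, 0.786, 0.618, -0.0]
wrist_force: [0.7, -0.3, -0.2]
gripper_width: 0.0853
[0.6306 0.2096 0.1055] x ang 76.36508987330237 q [-0.04  0.62 -0.54  1.64  0.37  0.99 -0.94] F [ 0.74 -0.28 -0.19] 17.05
[.63,.209,.135] [260.4968283  258.17836031]
```

View pics/w13.png

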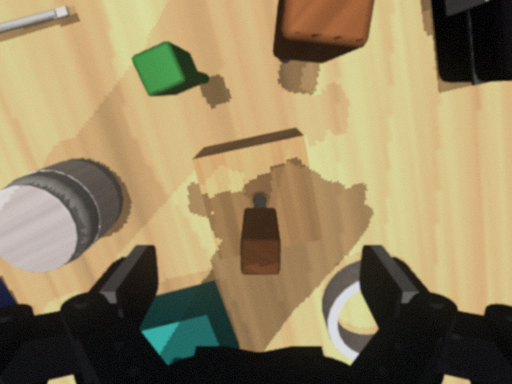

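Pin stands at (260,255), the same as before the grasp, and the fingers are clear of it. Retreating straight up, then checking.

```bash
python3 -m handwheel '[1,0,0,-1,0,1,0,0,-2,0,1,0,0,-3,0,1,0,0,-3,0,1,0,0,-3,0,1,0,0,-3,0,1,0,0,-2,0,1,0,0,0,0]'; python3 -m handwheel '[1,0,0,0,0,1,0,0,0,0,1,0,0,0,0]'; python3 look.py w14
python3 - <<'E'
from h import *
b=snap("scene","s2")
a=cv2.imread("pics/scene0.png")
f=lambda i:cv2.resize(i[140:290,160:450],None,fx=2.6,fy=2.0,interpolation=cv2.INTER_CUBIC)
cv2.imwrite("pics/cmp2.png",np.vstack([f(a),f(b)]))
E
```

```text
clock: 17.9
tool_pos: [0.6321, 0.2108, 0.2802]
orientation: [0.001, 0.786, 0.618, 0.003]
wrist_force: [-0.6, 0.3, 1.1]
gripper_width: 0.0853
clock: 18.2
tool_pos: [0.63, 0.2092, 0.2741]
orientation: [-0.0, 0.786, 0.618, -0.001]
wrist_force: [0.5, -0.4, 0.0]
gripper_width: 0.0855
[0.63   0.2092 0.2741] x ang 76.36711982612105 q [-0.01  0.47 -0.59  1.47  0.27  1.28 -0.86] F [ 0.53 -0.39  0.01] 18.2
```

View pics/cmp2.png

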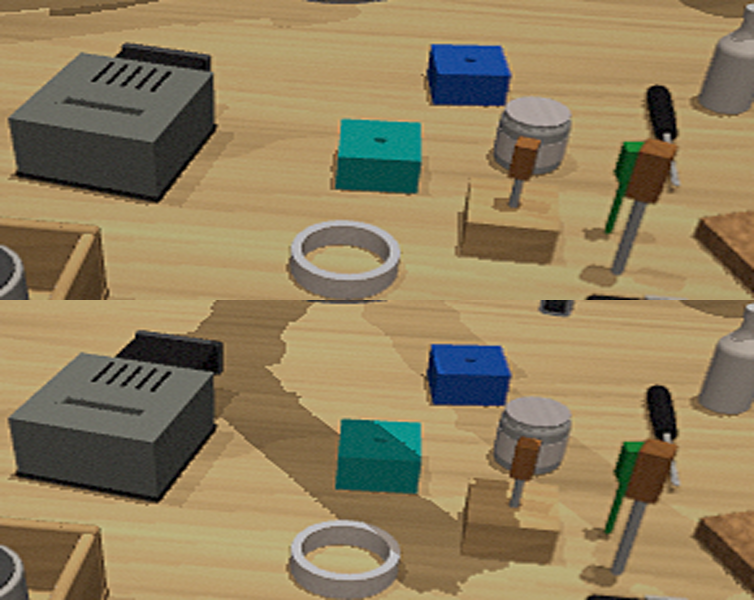

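The pin stands in its block as it did at the start, the pack is out, and the bystanders haven't moved. Handing in.

```bash
python3 -c "
from station import sign_off
print(sign_off())"
```

```text
the job is handed in; nothing more can be done
None
```

The battery pack is released and the pin is back in its block. I handed the job in at about 18 s of the 61 s allowed; no verdict is reported.

**What I did:** I lifted the pin out of the pale block and lowered it into the dock slot about 6 mm to the dock's +y side of the middle. The first probe there landed on the tab. I pressed in small steps, and the wrist force read at most about 10 N between steps. Then I set the pin back in the hole, let go and moved the arm clear.

**Last checks:**
- **Pack:** the scene camera shows it sprung well out of the dock. I judged this by comparing before and after pictures and did not measure the distance.
- **Pin:** it stands upright at the same pixel as before the grasp. I stopped lowering it when the wrist force first rose (about 1 N), with the tip an estimated 0 to 1 mm above the hole's floor.
- **Bystanders:** the tin, tape and screwdriver look unmoved. The spare pack was not in the last comparison picture, but the arm passed well above it.
- **Gripper:** open and about 14 cm above the pin's handle.

**Readings that disagreed:** with the 18 mm handle in the jaws, the opening read 13 to 15 mm. I put this down to soft pads and saw no slip. Tool position readings scattered by about 1 mm, but the pin still went into the hole without any noticeable force.

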